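Lock the scan carriage with its pin

TASK

Lock the slide scanner's hidden scan carriage so that the scanner can be moved: draw the steel lock pin out of its stand, put its tip into the slot of the scanner's top plate, and feel along the slot with gentle pressure until the tip drops into the carriage's lock hole. Then push the pin fully home, collar flat on the plate, and let go of it. Never force the pin against the scanner (keep it under 30 N), and leave the other things on the worktop where they are.

Things in the scene. Friction and masses are not known exactly. Their poses are not given: they have to be found in the camera images.
- lock_pin: steel lock pin, 101 mm long: round shaft 10 mm in diameter, 60 mm long, 2 mm bevel at the tip; above it a round collar 30 mm in diameter, 5 mm thick; on top a flat grip tab. Origin: centre of the tip; z runs up to the tab (collar at z 60..65, tab at z 65..101 mm). Mass about 0.09 kg. At the start it stands upright in the pin stand, collar resting on the stand's top
- pin_grip (a point): point in the middle of the pin's grip tab, 85 mm above the tip, where to grip it; the tab is 12 mm thick along the pin's y, 26 mm wide along its x, 36 mm high. Axes as the pin's
- pin_stand: fixed aluminium block 44 x 44 mm, 64 mm high, on a 70 x 44 mm foot, with an upright 12.5 mm bore through its middle in which the lock pin is parked. Origin: centre of its underside; z up, top at z = 64 mm
- scanner: slide scanner: fixed white instrument case 160 mm (its x) by 230 mm (its y), 72 mm high, with a flat aluminium guide plate 60 x 116 mm in its top, whose face lies at z = 80 mm. Origin: centre of the underside; z up, front with the display towards -x. Nothing on it stands higher than 82 mm
- slot (a point): centre of the mouth of the slot in the guide plate, level with the plate's face, axes as the scanner's. The slot runs along y: 70 mm long, 15 mm wide, long edges bevelled to 21 mm across over the top 3 mm, walls 34 mm deep. When the pin is fully home its collar lies flat on the plate and its tip is 60 mm below this point (24 mm deep in the carriage's hole)
- slot_floor (a point): 36 mm below the slot's mouth, at its centre: level of the flat dark top of the scan carriage, which a pin tip meets beside the hole (collar then 24 mm above the plate). The carriage's lock hole, 13 mm along the slot by 19 mm across, 30 mm deep, is centred across the slot but anywhere within 26 mm of this point along y (not measured). The carriage holds still under forces below 40 N
- tape_roll: tape roll, 66 mm across, 19 mm high, lying flat; leave alone. Origin: centre of its underside
- dropper_bottle: small white dropper bottle, 22 mm across, 62 mm high; leave alone. Origin: centre of its underside
- marker_pen: white marker pen, 126 mm long, 15 mm high, lying; leave alone. Origin: centre of its underside
- bench_timer: white bench timer with a round dial, 62 x 62 x 46 mm; leave alone. Origin: centre of its underside
- tube_rack: small beige rack full of little tubes, 58 x 86 x 43 mm; leave alone. Origin: centre of its underside
Things that resemble listed ones, but are neither listed nor needed, are in the scene too. What is shaped like the pin_stand but blue or turquoise is not meant.

How it is judged:
By the outcome, as a careful person would: the job done as asked, in the order asked, and still so for the second after the job is handed in, with the robot touching nothing.
It also fails if it takes over 70 s, if anything falls off the work surface, if the arm or the gripper's body presses on something with over 40 N, if the wrist force passes 120 N, or if a joint passes its speed limit or range.

ROBOT

A 7-joint arm with a two-finger parallel gripper is mounted at the origin on a cart in front of the work surface, level with it; the furniture and walls round the work are solid. World frame = base frame: x ahead of the robot, y to its left, z up, the work surface at z = 0. Lengths are in m, angles in degrees, forces in N, time in s.
With the tool pointing down it reaches from about 0.425 to 0.95 m from the base axis. Payload 4.7 kg.
Tool frame: the origin (TCP) lies at the centre of the arm's flange, where the gripper is bolted on; the fingertips stand 182 mm ahead of it and the grasp point (between the pads) lies 164 mm ahead of it (robot.tcp_to_grasp is the distance from the TCP to the grasp point, in m); z points along the fingers, x is the direction in which the jaws open and shut, and the axes are right-handed (so a half turn about z gives the same grasp; the last joint's range is limited). The gripper opens to 87 mm and grips with 3 to 60 N. Pads are 19 mm wide; open, the fingers measure 117 mm over their backs; the gripper's body (75 mm by 190 mm) begins 51 mm behind the grasp point.
Start: joints at [75.235, 26.849, -2.785, 87.806, 1.381, 65.374, -4.715], TCP at [0.153, -0.657, 0.405] pointing down, gripper open.
Joint ranges: [-148.3, 148.3], [-19.14, 114.17], [-79.39, 73.82], [5.75, 140.21], [-59.74, 239.74], [12.07, 113.84], [-152.46, 152.46]. Speed limits (degrees/s): [147.25, 147.25, 180, 180, 180, 180, 180].

INTERFACE

Orientations are given as a 3x3 rotation matrix whose columns are the frame's x, y, z axes.
In Python, from cell import telemetry, camera, workorder, robot gives the robot as it stands.
- The arm moves only by the tool jog_arm, never from a script. Its argument "series" is a list of rows, each an object of numbers: "x", "y", "z": the shift along the tool's x, y, z in cm; "rx", "ry", "rz": the turn, a rotation vector about the tool's x, y, z in rad; "grip": the gripper's target within -1 to 1 (fully open at 1, half-way at 0, shut at -1). A call has 1 to 20 rows; each row is the pose to reach, as a shift and turn from the pose commanded when the call began, along the tool's axes at that moment; what a row does not reach only later rows make up. A row lasts 1/10 s, in which the tool goes at most 50 mm and 8.59 degrees, less where a joint would pass 70% of its speed; a pose out of reach is approached as far as the arm can. A call with a gripper value outside its range is refused whole. The fingers move at their own pace and stop on an object; "squeeze" is the grip in N (left out, the last holds). Time passes only in rows, so rows that repeat a pose let the fingers close. It gives the time, the measured TCP pose, the force and the opening at its end, in the units of the state.
- telemetry.observe(): the state, without advancing time (a new reading comes with each control period).
- camera(name): name is "scene" or "top" or "wrist"; returns a dict with "pixels" (400x640x3 uint8, red, green, blue), "range_z" (400x640 float32, m along the optical axis (not along the pixel's ray), 0 where there is no reading), "fov_y" (degrees; the focal length in pixels is half the picture's height over the tangent of half this angle, whatever the lens; pixels are square), "cx", "cy" (the principal point, pixels), "world_to_cam" (4x4, takes a point from world to camera coordinates). Camera axes: x right, y up, looking along -z (the intrinsics and any distortion apply to the point x, -y, -z); pixel columns grow to the right and rows downward; lengths in m; the calibration is good to about 2 mm. A picture is of the moment at which its call begins.
- workorder.close_job(): hands the job in, once; it reports no verdict.
The state is a dict: "time": time; "joints": joint angles; "dq": joint speeds; "effort": joint torques, N m; "tcp_pos": TCP position; "tool_rot": TCP orientation; "ft_force": force on the tool from outside, world axes, zero at the start; "moment": the same for the moment, N m; "width": opening from 0.0 (shut) to 1.0 (fully open).
Only numpy, scipy, OpenCV 4.12 (cv2) and the standard library are available. Lean on these libraries where they do the work, as an engineer would, in place of code of your own. Each camera call takes 0.05 s, during which the arm holds its last target. There are 200 camera calls.

## Working session

There is one attempt and no reset: what is moved stays moved. The work goes in short steps, Python scripts to look and compute and a tool call to move; the robot and the scene stay as the last step left them, time stands still between calls to the robot, and variables do not carry over. Pictures are saved under pics/ and viewed, about 8 in all and at most 12, crops included, and the job is handed in when it is done.

Besides the shell and the picture viewer there is one more tool, called as a command line: name --argument value ..., lists and objects as JSON in quotes. jog_arm: Moves the arm, as the interface text tells. Its arguments: {"type":"object","properties":{"series":{"type":"array"},"squeeze":{"type":"number"}},"required":["series"]}

```bash
mkdir -p pics; ls
cat > h.py <<'E'
import numpy as np, cv2
from cell import telemetry, camera, workorder, robot
def save(c,n): cv2.imwrite(f'pics/{n}.png',cv2.cvtColor(c['pixels'],cv2.COLOR_RGB2BGR))
def f(c): return 200/np.tan(np.radians(c['fov_y'])/2)
def cloud(c):
    d=c['range_z'].astype(float); v,u=np.mgrid[0:400,0:640]
    P=np.stack([(u-c['cx'])*d/f(c),-(v-c['cy'])*d/f(c),-d,np.ones_like(d)],-1)
    W=P@np.linalg.inv(c['world_to_cam']).T
    W[d==0]=np.nan
    return W[...,:3]
def goto(pt,R=None):
    "needed shift in cm in tool axes for TCP to pt"
    s=telemetry.observe(); return s['tool_rot'].__class__, (np.array(s['tool_rot']).T@(np.array(pt)-s['tcp_pos'])*100).round(2)
E
python3 - <<'E'
from h import *
s=telemetry.observe(); print(s['time'],s['tcp_pos'],s['tool_rot'],s['ft_force'],s['width'])
a=[camera(n) for n in('scene','top')]
for n,c in zip(('scene','top'),a):
    save(c,n); print(n,c['fov_y'],c['cx'],c['cy'],[k for k in c if k not in('pixels','range_z')],c['world_to_cam'].round(3).tolist(), (c['range_z']>0).mean()); np.savez('pics/'+n,**c)
E
```

```text
pics
0.0 [ 0.15305575 -0.65719191  0.40370888] [[ 2.26830099e-01 -9.73934202e-01 -5.26434512e-04]
 [-9.73932469e-01 -2.26830690e-01  1.83961962e-03]
 [-1.91107997e-03  9.54305643e-05 -9.99998169e-01]] [-0.07195671 -0.00184385 -0.14286664] 1.0017040756354496
scene 44.55740878657526 317.7408098858428 195.06293770411162 ['fov_y', 'cx', 'cy', 'world_to_cam'] [[-0.456, -0.89, 0.008, 0.263], [0.703, -0.355, 0.617, -0.412], [-0.546, 0.287, 0.787, -1.461], [0.0, 0.0, 0.0, 1.0]] 0.99594140625
top 50.86602470770839 317.29875951154264 200.44407555684978 ['fov_y', 'cx', 'cy', 'world_to_cam'] [[0.021, -1.0, 0.013, 0.018], [0.995, 0.022, 0.101, -0.512], [-0.101, 0.011, 0.995, -1.253], [0.0, 0.0, 0.0, 1.0]] 0.9959765625
```

View pics/top.png

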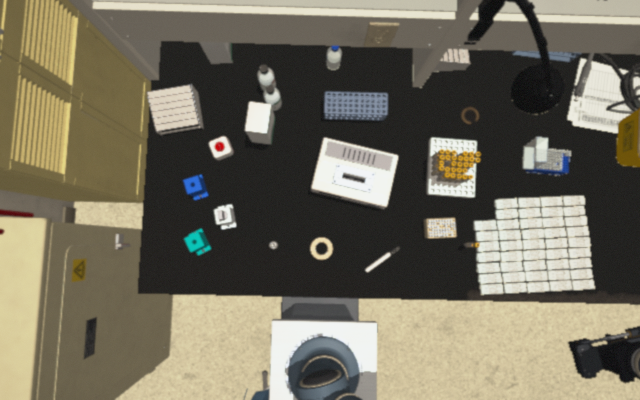

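View pics/scene.png

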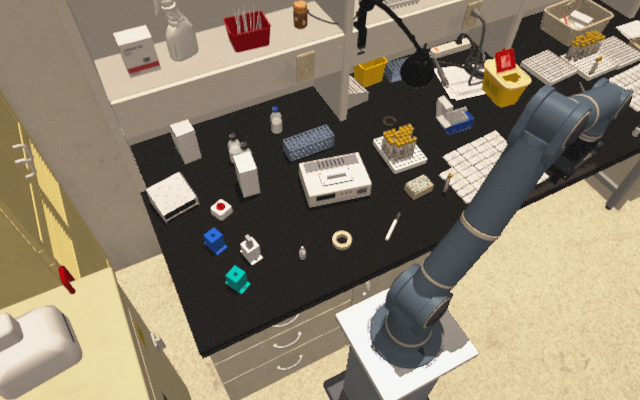

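The top view shows the aluminium stand with the pin at about (224,216), between the blue and turquoise decoys. The scanner is at (354,173), with its slot at about (354,178). The dropper is at (273,245) and the tape at (321,248). Next I'll measure them.

Run:
```python
from h import *
for n in('top','scene'):
    c=dict(np.load(f'pics/{n}.npz')); W=cloud(c); rgb=c['pixels'].astype(int)
    x,y,z=W[...,0],W[...,1],W[...,2]
    if n=='top':
        print('px stand',W[216,224],'slot',W[178,354],W[170,345],'drop',W[245,273])
        sc=W[172,354].copy(); st=W[216,224].copy()
    m=(np.hypot(x-st[0],y-st[1])<.06)&(z>.055)&(rgb.max(-1)-rgb.min(-1)<40)
    for lo,hi in((.055,.066),(.066,.072),(.072,.11)):
        q=W[m&(z>lo)&(z<hi)]
        if len(q)>3: print(n,'stand',lo,len(q),q.mean(0).round(4), cv2.minAreaRect(q[:,:2].astype(np.float32)*1000), q[:,2].max())
    m=(np.hypot(x-sc[0],y-sc[1])<.17)&(z>.06)&(z<.09); q=W[m]
    print(n,'scanner',len(q),cv2.minAreaRect(q[:,:2].astype(np.float32)*1000),np.median(q[:,2]))
    m=(np.hypot(x-sc[0],y-sc[1])<.06)&(z<.068)&(z>.02); q=W[m]
    if len(q)>5: print('slot',len(q),cv2.minAreaRect(q[:,:2].astype(np.float32)*1000),q[:,2].min())
```

```text
px stand [0.45550811 0.29968406 0.07338197] slot [ 0.58232758 -0.08130401  0.03273983] [ 0.59782905 -0.04986817  0.08082946] drop [0.37456491 0.15642158 0.05532951]
top stand 0.055 134 [0.458  0.3041 0.062 ] ((458.75152587890625, 306.1623840332031), (43.73398971557617, 45.72504425048828), 11.221190452575684) 0.06593421156765489
top stand 0.066 39 [0.4594 0.2991 0.0675] ((459.06060791015625, 306.1634521484375), (41.70629119873047, 40.28418731689453), 12.152337074279785) 0.0708803988247182
top stand 0.072 61 [0.4577 0.3039 0.0976] ((458.4439697265625, 305.518310546875), (25.714351654052734, 12.782445907592773), 7.004927635192871) 0.10782821054795333
top scanner 4024 ((595.2592163085938, -80.04063415527344), (230.00582885742188, 161.58831787109375), 77.70556640625) 0.0717973719564492
slot 143 ((589.4151000976562, -83.20115661621094), (102.46013641357422, 102.97286987304688), 3.3530590534210205) 0.020744147469585084
scene stand 0.055 107 [0.4541 0.3115 0.0614] ((459.8959655761719, 309.7977294921875), (49.67353820800781, 46.671356201171875), 10.575150489807129) 0.06586335317449388
scene stand 0.066 24 [0.4543 0.313  0.0683] ((454.6610107421875, 312.6218566894531), (35.71820068359375, 25.474409103393555), 67.02114868164062) 0.07179650832677531
scene stand 0.072 63 [0.4549 0.3105 0.0934] ((457.64093017578125, 309.24566650390625), (25.269134521484375, 26.15998077392578), 70.70045471191406) 0.1099695495548696
scene scanner 2230 ((595.18994140625, -75.29139709472656), (231.90594482421875, 169.80331420898438), 77.5074234008789) 0.07111790881102742
slot 91 ((595.7921752929688, -69.33027648925781), (96.4239273071289, 112.87959289550781), 60.84157180786133) 0.05250178508048764
```

jog_arm --series '[{"x": -17.2, "y": -39.6}, {"x": -17.2, "y": -39.6}, {"x": -17.2, "y": -39.6}, {"x": -17.2, "y": -39.6}, {"x": -17.2, "y": -39.6}, {"x": -17.2, "y": -39.6}, {"x": -17.2, "y": -39.6}, {"x": -17.2, "y": -39.6}, {"x": -17.2, "y": -39.6}, {"x": -47.6, "y": -49.8}, {"x": -47.6, "y": -49.8}, {"x": -47.6, "y": -49.8}, {"x": -47.6, "y": -49.8}, {"x": -47.6, "y": -49.8}, {"x": -47.6, "y": -49.8}, {"x": -47.6, "y": -49.8}, {"x": -47.6, "y": -49.8}, {"x": -47.6, "y": -49.8}, {"x": -47.6, "y": -49.8}]'

```text
invalid input
```

Run:
```python
from h import *
s=telemetry.observe(); print(s['time'],s['tcp_pos'],s['tool_rot'],s['joints'],s['ft_force'])
c=camera('wrist'); save(c,'w1'); np.savez('pics/w1',**c)
C=np.linalg.inv(c['world_to_cam']); print(C.round(3)); W=cloud(c); print(W[200,320],W[0,0],W[399,639])
p=c['world_to_cam']@[.595,-.08,.08,1]; print(p,c['cx']+f(c)*p[0]/-p[2],c['cy']+f(c)*p[1]/p[2])
```

```text
0.1 [ 0.15307605 -0.65719212  0.40379114] [[ 2.26890651e-01 -9.73920124e-01 -4.73326389e-04]
 [-9.73918614e-01 -2.26891134e-01  1.71678865e-03]
 [-1.77940857e-03  7.14580860e-05 -9.99998414e-01]] [75.23534718 26.89375436 -2.78575419 87.86693964  1.38215844 65.37495046
 -4.71366177] [ 0.0233594   1.03948282 -0.15537959]
[[ 0.226  0.931  0.287  0.232]
 [-0.974  0.217  0.065 -0.638]
 [-0.002 -0.294  0.956  0.384]
 [ 0.     0.     0.     1.   ]]
[-0.11647164 -0.69880219 -0.77963339] [ 0.27035612 -0.23845717 -0.00124691] [ 0.18686522 -0.72364553  0.3344538 ]
[-0.46098718  0.5484465  -0.14997483  1.        ] -543.7026967732295 -831.3387498289213
```

View pics/w1.png

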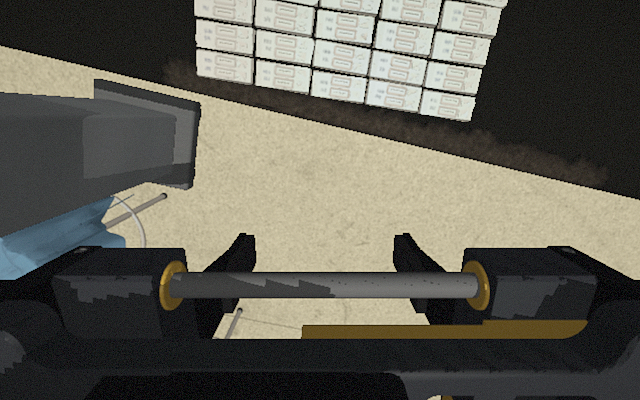

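The wrist picture shows only floor and the white grid blocks, because the move was refused. The rows probably need every key.

jog_arm --series '[{"x": -17.2, "y": -39.6, "z": 0, "rx": 0, "ry": 0, "rz": 0, "grip": 1}, {"x": -17.2, "y": -39.6, "z": 0, "rx": 0, "ry": 0, "rz": 0, "grip": 1}, {"x": -17.2, "y": -39.6, "z": 0, "rx": 0, "ry": 0, "rz": 0, "grip": 1}, {"x": -17.2, "y": -39.6, "z": 0, "rx": 0, "ry": 0, "rz": 0, "grip": 1}, {"x": -17.2, "y": -39.6, "z": 0, "rx": 0, "ry": 0, "rz": 0, "grip": 1}, {"x": -17.2, "y": -39.6, "z": 0, "rx": 0, "ry": 0, "rz": 0, "grip": 1}, {"x": -17.2, "y": -39.6, "z": 0, "rx": 0, "ry": 0, "rz": 0, "grip": 1}, {"x": -17.2, "y": -39.6, "z": 0, "rx": 0, "ry": 0, "rz": 0, "grip": 1}, {"x": -17.2, "y": -39.6, "z": 0, "rx": 0, "ry": 0, "rz": 0, "grip": 1}, {"x": -47.6, "y": -49.8, "z": 0, "rx": 0, "ry": 0, "rz": 0, "grip": 1}, {"x": -47.6, "y": -49.8, "z": 0, "rx": 0, "ry": 0, "rz": 0, "grip": 1}, {"x": -47.6, "y": -49.8, "z": 0, "rx": 0, "ry": 0, "rz": 0, "grip": 1}, {"x": -47.6, "y": -49.8, "z": 0, "rx": 0, "ry": 0, "rz": 0, "grip": 1}, {"x": -47.6, "y": -49.8, "z": 0, "rx": 0, "ry": 0, "rz": 0, "grip": 1}, {"x": -47.6, "y": -49.8, "z": 0, "rx": 0, "ry": 0, "rz": 0, "grip": 1}, {"x": -47.6, "y": -49.8, "z": 0, "rx": 0, "ry": 0, "rz": 0, "grip": 1}, {"x": -47.6, "y": -49.8, "z": 0, "rx": 0, "ry": 0, "rz": 0, "grip": 1}, {"x": -47.6, "y": -49.8, "z": 0, "rx": 0, "ry": 0, "rz": 0, "grip": 1}]'

```text
time: 1.95
tcp_pos: [0.5301, -0.0811, 0.4046]
tool_rot: [[0.227, -0.974, -0.0], [-0.974, -0.227, -0.001], [0.001, 0.001, -1.0]]
ft_force: [-0.9, -0.5, -0.1]
width: 0.998
```

Run:
```python
from h import *
s=telemetry.observe(); print(s['time'],s['tcp_pos'],s['joints'],s['ft_force'])
c=camera('wrist'); save(c,'w2'); np.savez('pics/w2',**c)
W=cloud(c); z=W[...,2]
p=c['world_to_cam']@[.595,-.08,.08,1]; print(c['cx']+f(c)*p[0]/-p[2],c['cy']+f(c)*p[1]/p[2])
x,y=W[...,0],W[...,1]
m=(np.hypot(x-.595,y+.08)<.06)&(z>.076)&(z<.086); q=W[m]; print('plate',len(q),cv2.minAreaRect(q[:,:2].astype(np.float32)*1000),np.median(q[:,2]))
m=(np.hypot(x-.595,y+.08)<.05)&(z<.073)&(z>.02); q=W[m]; print('slot',len(q),cv2.minAreaRect(q[:,:2].astype(np.float32)*1000),q.mean(0),np.percentile(q[:,2],[5,50,95]))
```

```text
1.95 [ 0.53010914 -0.08109873  0.40458126] [ 19.38331652  15.056947   -18.29414972 105.93410138   5.45874528
  59.87324296 -77.93613847] [-0.89957723 -0.52500262 -0.06902485]
337.48721382084705 131.590811002895
plate 4776 ((584.7008056640625, -80.02711486816406), (99.24778747558594, 113.79637145996094), 17.366931915283203) 0.07999071681627659
slot 2376 ((605.4429931640625, -82.38737487792969), (95.93421936035156, 77.25215911865234), 79.37690734863281) [ 0.60139284 -0.08070726  0.06219022] [0.04220884 0.07154456 0.07282518]
```

View pics/w2.png

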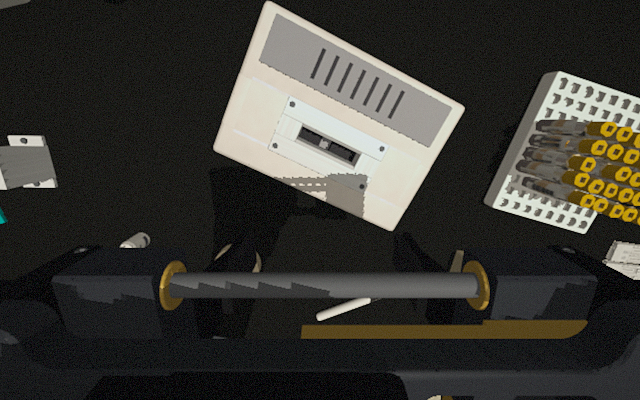

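The wrist view shows the scanner with its guide plate and the slot from about (302,130) to (358,163). There's a lighter patch in the slot near (324,144). I'll fit the slot from depth and zoom in.

Run:
```python
from h import *
c=dict(np.load('pics/w2.npz')); W=cloud(c); z=W[...,2]
np.set_printoptions(linewidth=250)
print((z[126:170:2,296:366:2]*1000).round(0).astype(int))
sub=np.zeros(z.shape,bool); sub[122:172,290:370]=1
m=sub&(z<.070); q=W[m]
# project rays onto plane z=.08 (mouth)
C=np.linalg.inv(c['world_to_cam'])[:3,3]
t=(C[2]-.08)/(C[2]-q[:,2]); M=C+(q-C)*t[:,None]
r=cv2.minAreaRect(M[:,:2].astype(np.float32)*1000); print('mouth(dark)',r,len(M))
a=np.radians(-12.3); ex=np.array([np.cos(a),np.sin(a)]); ey=np.array([-ex[1],ex[0]])
for e in(ex,ey): print(np.percentile((M[:,:2]-[.595,-.08])@e*1000,[0,1,5,50,95,99,100]).round(1))
im=cv2.cvtColor(c['pixels'],cv2.COLOR_RGB2BGR)[115:180,285:375]; cv2.imwrite('pics/w2c.png',cv2.resize(np.clip(im.astype(float)*1.5,0,255).astype(np.uint8),None,fx=8,fy=8,interpolation=cv2.INTER_CUBIC))
```

```text
[[                  81                   79                   78                   65                   77                   78                   80                   78                   81                   81                   80
                    80                   79                   80                   80                   80                   80                   80                   80                   79                   79                   80
                    81                   80                   80                   81                   80                   81                   71                   71                   72                   71                   73
                    72                   72]
 [                  80                   82                   79                   48                   44                   44                   77                   79                   80                   79                   79
                    79                   80                   80                   80                   79                 
[... 14834 characters left out ...]
      81                   80                   80                   79                   80                   80                   80                   80
                    80                   79                   80                   80                   80                   80                   79                   80                   81                   81                   83
                    80                   81]]
mouth(dark) ((578.0557861328125, -74.01698303222656), (67.87600708007812, 14.136651992797852), 77.70393371582031) 855
[-24.9 -24.8 -24.2 -17.7 -11.4 -10.9 -10.8]
[-31.7 -30.8 -28.3   2.9  33.1  35.6  36.2]<stdin>:4: RuntimeWarning: invalid value encountered in cast
```

View pics/w2c.png

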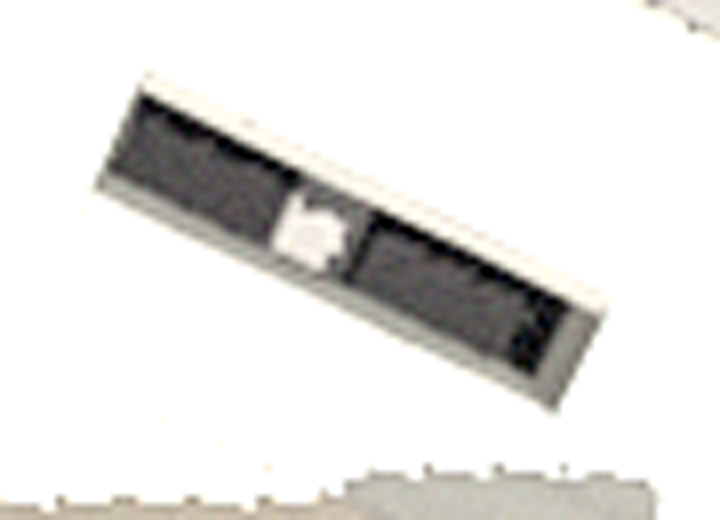

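The depth shows the carriage top at z ≈ 44 mm, with a deep pocket around (326,144). I'll locate that pocket as the place to start feeling for, and work out the move to the stand.

Run:
```python
from h import *
c=dict(np.load('pics/w2.npz')); W=cloud(c); z=W[...,2]
S=np.array([.5781,-.0740]); a=np.radians(-12.3); ex=np.array([np.cos(a),np.sin(a)]); ey=np.array([-ex[1],ex[0]])
sub=np.zeros(z.shape,bool); sub[122:172,290:370]=1
for n,m in(('hole',sub&(z<.030)),('floor',sub&(z<.048)&(z>.040))):
    q=W[m]; l=(q[:,:2]-S)@np.c_[ex,ey]*1000; print(n,len(q),np.percentile(l,[1,5,50,95,99],axis=0).round(1).tolist(),np.percentile(q[:,2],[5,50,95]).round(4))
s=telemetry.observe(); R=s['tool_rot']
print((R.T@(np.array([.4585,.306,.33])-s['tcp_pos'])*100).round(2))
print('ey',ey,'S',S)
```

```text
hole 112 [[-10.2, -4.6], [-10.1, -4.3], [-3.7, 1.5], [2.2, 7.1], [2.7, 7.6]] [0.0205 0.0217 0.0254]
floor 549 [[-8.3, -35.2], [-8.0, -33.0], [-1.9, -6.2], [4.0, 31.9], [4.5, 34.0]] [0.0429 0.0441 0.0454]
[-39.44  -1.77   7.42]
ey [0.21303039 0.97704557] S [ 0.5781 -0.074 ]
```

jog_arm --series '[{"x": -40.4, "y": 2.6, "z": 0, "rx": 0, "ry": 0, "rz": 0, "grip": 1}, {"x": -40.4, "y": 2.6, "z": 0, "rx": 0, "ry": 0, "rz": 0, "grip": 1}, {"x": -40.4, "y": 2.6, "z": 0, "rx": 0, "ry": 0, "rz": 0, "grip": 1}, {"x": -40.4, "y": 2.6, "z": 0, "rx": 0, "ry": 0, "rz": 0, "grip": 1}, {"x": -40.4, "y": 2.6, "z": 0, "rx": 0, "ry": 0, "rz": 0, "grip": 1}, {"x": -40.4, "y": 2.6, "z": 0, "rx": 0, "ry": 0, "rz": 0, "grip": 1}, {"x": -40.4, "y": 2.6, "z": 0, "rx": 0, "ry": 0, "rz": 0, "grip": 1}, {"x": -40.4, "y": 2.6, "z": 0, "rx": 0, "ry": 0, "rz": 0, "grip": 1}, {"x": -40.4, "y": 2.6, "z": 0, "rx": 0, "ry": 0, "rz": 0, "grip": 1}, {"x": -40.4, "y": 2.6, "z": 0, "rx": 0, "ry": 0, "rz": 0, "grip": 1}, {"x": -40.4, "y": 2.6, "z": 0, "rx": 0, "ry": 0, "rz": 0, "grip": 1}]'

```text
time: 3.1
tcp_pos: [0.4147, 0.3045, 0.4043]
tool_rot: [[0.223, -0.975, -0.0], [-0.975, -0.223, -0.002], [0.002, 0.0, -1.0]]
ft_force: [0.4, 0.6, -0.3]
width: 1.0
```

Run:
```python
from h import *
s=telemetry.observe(); R=s['tool_rot']; print(s['time'],s['tcp_pos'],s['joints'][[0,6]],np.degrees(np.arctan2(R[1,0],R[0,0])))
c=camera('wrist'); save(c,'w3'); np.savez('pics/w3',**c)
W=cloud(c); x,y,z=W[...,0],W[...,1],W[...,2]
near=np.hypot(x-.4585,y-.306)<.05
for n,lo,hi in(('tab',.098,.112),('tab+side',.075,.112),('stand',.060,.0665),('collar',.0665,.072)):
    q=W[near&(z>lo)&(z<hi)]; print(n,len(q),cv2.minAreaRect(q[:,:2].astype(np.float32)*1000) if len(q)>4 else '',q.mean(0))
    if n=='tab': t=q.mean(0); print((R.T@(np.array([t[0],t[1],.254])-s['tcp_pos'])*100).round(2))
```

```text
3.1 [0.41471567 0.30453191 0.40428172] [ -13.66035842 -126.94444456] -77.12163848201821
tab 328 ((459.1938781738281, 307.42413330078125), (25.606664657592773, 12.19546127319336), 10.158174514770508) [0.4596165  0.30746146 0.10479269]
[ 0.69 -4.45 15.03]
tab+side 355 ((459.21551513671875, 307.4412536621094), (25.655305862426758, 12.221545219421387), 10.158172607421875) [0.46016753 0.30770744 0.10336467]
stand 950 ((458.9065246582031, 307.19964599609375), (43.70822525024414, 43.984580993652344), 13.172219276428223) [0.46090809 0.30769727 0.06407867]
collar 259 ((460.31610107421875, 307.1458740234375), (26.332530975341797, 28.844560623168945), 11.84408950805664) [0.46009537 0.30856418 0.06904701]
```

View pics/w3.png

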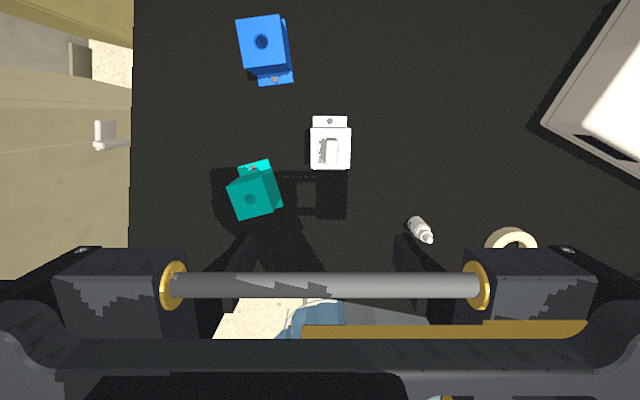

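The wrist view shows the pin's tab in the white stand at about (328,150). The blue and turquoise decoys are clear of the jaws. Now I'll descend onto the tab.

jog_arm --series '[{"x": 0.7, "y": -4.4, "z": 2, "rx": 0, "ry": 0, "rz": 0.05, "grip": 1}, {"x": 0.7, "y": -4.4, "z": 5, "rx": 0, "ry": 0, "rz": 0.05, "grip": 1}, {"x": 0.7, "y": -4.4, "z": 8, "rx": 0, "ry": 0, "rz": 0.05, "grip": 1}, {"x": 0.7, "y": -4.4, "z": 11, "rx": 0, "ry": 0, "rz": 0.05, "grip": 1}, {"x": 0.7, "y": -4.4, "z": 13, "rx": 0, "ry": 0, "rz": 0.05, "grip": 1}, {"x": 0.7, "y": -4.4, "z": 14.3, "rx": 0, "ry": 0, "rz": 0.05, "grip": 1}, {"x": 0.7, "y": -4.4, "z": 15, "rx": 0, "ry": 0, "rz": 0.05, "grip": 1}, {"x": 0.7, "y": -4.4, "z": 15, "rx": 0, "ry": 0, "rz": 0.05, "grip": 1}, {"x": 0.7, "y": -4.4, "z": 15, "rx": 0, "ry": 0, "rz": 0.05, "grip": 1}]'

```text
time: 4.05
tcp_pos: [0.4582, 0.3099, 0.2556]
tool_rot: [[0.177, -0.984, 0.002], [-0.984, -0.177, 0.001], [-0.0, -0.002, -1.0]]
ft_force: [0.2, -1.0, -0.0]
width: 0.999
```

jog_arm --series '[{"x": 0.26, "y": -0.08, "z": 0.13, "rx": 0, "ry": 0, "rz": 0, "grip": 1}, {"x": 0.26, "y": -0.08, "z": 0.13, "rx": 0, "ry": 0, "rz": 0, "grip": 1}, {"x": 0.26, "y": -0.08, "z": 0.13, "rx": 0, "ry": 0, "rz": 0, "grip": 0}, {"x": 0.26, "y": -0.08, "z": 0.13, "rx": 0, "ry": 0, "rz": 0, "grip": -0.5}, {"x": 0.26, "y": -0.08, "z": 0.13, "rx": 0, "ry": 0, "rz": 0, "grip": -0.5}, {"x": 0.26, "y": -0.08, "z": 0.13, "rx": 0, "ry": 0, "rz": 0, "grip": -0.5}, {"x": 0.26, "y": -0.08, "z": 0.13, "rx": 0, "ry": 0, "rz": 0, "grip": -0.5}]' --squeeze 40

```text
time: 4.75
tcp_pos: [0.4589, 0.3075, 0.2534]
tool_rot: [[0.178, -0.984, 0.0], [-0.984, -0.178, -0.0], [0.0, -0.0, -1.0]]
ft_force: [0.2, 0.6, -0.2]
width: 0.634
```

jog_arm --series '[{"x": 0, "y": 0, "z": 0, "rx": 0, "ry": 0, "rz": 0, "grip": -1}, {"x": 0, "y": 0, "z": 0, "rx": 0, "ry": 0, "rz": 0, "grip": -1}, {"x": 0, "y": 0, "z": 0, "rx": 0, "ry": 0, "rz": 0, "grip": -1}, {"x": 0, "y": 0, "z": 0, "rx": 0, "ry": 0, "rz": 0, "grip": -1}, {"x": 0, "y": 0, "z": 0, "rx": 0, "ry": 0, "rz": 0, "grip": -1}, {"x": 0, "y": 0, "z": 0, "rx": 0, "ry": 0, "rz": 0, "grip": -1}, {"x": 0, "y": 0, "z": 0, "rx": 0, "ry": 0, "rz": 0, "grip": -1}, {"x": 0, "y": 0, "z": 0, "rx": 0, "ry": 0, "rz": 0, "grip": -1}]' --squeeze 40

```text
time: 5.55
tcp_pos: [0.4589, 0.3074, 0.2534]
tool_rot: [[0.178, -0.984, 0.0], [-0.984, -0.178, -0.0], [0.0, 0.0, -1.0]]
ft_force: [0.3, 0.1, -0.3]
width: 0.133
```

jog_arm --series '[{"x": 0, "y": 0, "z": 0, "rx": 0, "ry": 0, "rz": 0, "grip": -1}, {"x": 0, "y": 0, "z": -0.3, "rx": 0, "ry": 0, "rz": 0, "grip": -1}, {"x": 0, "y": 0, "z": -1, "rx": 0, "ry": 0, "rz": 0, "grip": -1}, {"x": 0, "y": 0, "z": -2, "rx": 0, "ry": 0, "rz": 0, "grip": -1}, {"x": 0, "y": 0, "z": -3, "rx": 0, "ry": 0, "rz": 0, "grip": -1}, {"x": 0, "y": 0, "z": -4, "rx": 0, "ry": 0, "rz": 0, "grip": -1}, {"x": 0, "y": 0, "z": -5, "rx": 0, "ry": 0, "rz": 0, "grip": -1}, {"x": 0, "y": 0, "z": -6, "rx": 0, "ry": 0, "rz": 0, "grip": -1}, {"x": 0, "y": 0, "z": -7, "rx": 0, "ry": 0, "rz": 0, "grip": -1}, {"x": 0, "y": 0, "z": -9, "rx": 0, "ry": 0, "rz": 0, "grip": -1}, {"x": 0, "y": 0, "z": -11, "rx": 0, "ry": 0, "rz": 0, "grip": -1}, {"x": 0, "y": 0, "z": -12.5, "rx": 0, "ry": 0, "rz": 0, "grip": -1}, {"x": 0, "y": 0, "z": -13, "rx": 0, "ry": 0, "rz": 0, "grip": -1}, {"x": 0, "y": 0, "z": -13, "rx": 0, "ry": 0, "rz": 0, "grip": -1}, {"x": 0, "y": 0, "z": -13, "rx": 0, "ry": 0, "rz": 0, "grip": -1}]'

```text
time: 7.05
tcp_pos: [0.4587, 0.3072, 0.3828]
tool_rot: [[0.178, -0.984, -0.001], [-0.984, -0.178, -0.001], [0.001, 0.001, -1.0]]
ft_force: [-0.2, -0.1, -1.7]
width: 0.132
```

jog_arm --series '[{"x": 4, "y": -0.5, "z": 0, "rx": 0, "ry": 0, "rz": 0, "grip": -1}, {"x": 8, "y": -0.9, "z": 0, "rx": 0, "ry": 0, "rz": 0, "grip": -1}, {"x": 12, "y": -1.4, "z": 0, "rx": 0, "ry": 0, "rz": 0, "grip": -1}, {"x": 16, "y": -1.8, "z": 0, "rx": 0, "ry": 0, "rz": 0, "grip": -1}, {"x": 20, "y": -2.2, "z": 0, "rx": 0, "ry": 0, "rz": 0, "grip": -1}, {"x": 24, "y": -2.7, "z": 0, "rx": 0, "ry": 0, "rz": 0, "grip": -1}, {"x": 28, "y": -3.1, "z": 0, "rx": 0, "ry": 0, "rz": 0, "grip": -1}, {"x": 32, "y": -3.5, "z": 0, "rx": 0, "ry": 0, "rz": 0, "grip": -1}, {"x": 36, "y": -4, "z": 0, "rx": 0, "ry": 0, "rz": 0, "grip": -1}, {"x": 39, "y": -4.3, "z": 0, "rx": 0, "ry": 0, "rz": 0, "grip": -1}, {"x": 40.7, "y": -4.5, "z": 0, "rx": 0, "ry": 0, "rz": 0, "grip": -1}, {"x": 40.7, "y": -4.5, "z": 1, "rx": 0, "ry": 0, "rz": 0, "grip": -1}, {"x": 40.7, "y": -4.5, "z": 2, "rx": 0, "ry": 0, "rz": 0, "grip": -1}, {"x": 40.7, "y": -4.5, "z": 3, "rx": 0, "ry": 0, "rz": 0, "grip": -1}, {"x": 40.7, "y": -4.5, "z": 3, "rx": 0, "ry": 0, "rz": 0, "grip": -1}, {"x": 40.7, "y": -4.5, "z": 3, "rx": 0, "ry": 0, "rz": 0, "grip": -1}]'

```text
time: 8.65
tcp_pos: [0.5754, -0.0837, 0.353]
tool_rot: [[0.18, -0.984, -0.001], [-0.984, -0.18, 0.0], [-0.001, 0.001, -1.0]]
ft_force: [-0.1, 0.2, 0.2]
width: 0.137
```

Run:
```python
from h import *
s=telemetry.observe(); R=s['tool_rot']; print(s['time'],s['tcp_pos'],s['ft_force'],s['joints'])
c=camera('wrist'); save(c,'w4'); np.savez('pics/w4',**c)
S=np.array([.5781,-.0740]); a=np.radians(-12.3); ey=np.array([-np.sin(a),np.cos(a)])
g=S-.012*ey; print('shift',(R.T@(np.array([g[0],g[1],s['tcp_pos'][2]])-s['tcp_pos'])*100).round(2), 'ey tool',(R.T@[*ey,0]).round(3))
```

```text
8.65 [ 0.57543307 -0.08369498  0.3530408 ] [-0.05118211  0.16457569  0.24140393] [ 20.12261234  22.54992    -20.68471259 103.2508736    9.382505
  55.92835985 -84.02413016]
shift [ 0.2   0.03 -0.  ] ey tool [-0.923 -0.385  0.   ]
```

View pics/w4.png

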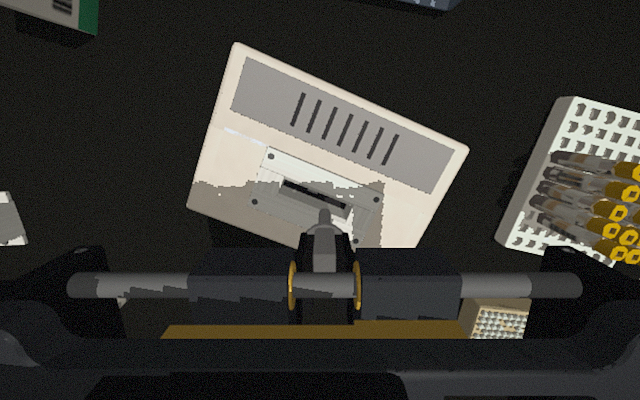

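The pin is held, with its tip at about (324,213) and the slot just beyond at (315,193). I'll check the shaft axis against the slot in this same image.

Run:
```python
from h import *
s=telemetry.observe(); R=s['tool_rot']; p=s['tcp_pos']
c=dict(np.load('pics/w4.npz')); W=cloud(c); x,y,z=W[...,0],W[...,1],W[...,2]
n=np.hypot(x-p[0],y-p[1])<.02
for lo in(.098,.106,.114,.122,.130):
    q=W[n&(z>lo)&(z<lo+.008)]
    if len(q)>5:
        l=(q-p)@R; print(lo,len(q),'tool x range',(np.percentile(l[:,0],[2,98])*1000).round(1),'tool y',(np.percentile(l[:,1],[2,50,98])*1000).round(1))
print('zmin',np.nanmin(z[n&(z>.09)]))
sub=np.zeros(z.shape,bool); sub[172:232,265:365]=1
m=sub&(z<.070)&(z>.0); q=W[m]
C=np.linalg.inv(c['world_to_cam'])[:3,3]; t=(C[2]-.08)/(C[2]-q[:,2]); M=C+(q-C)*t[:,None]
print('mouth',cv2.minAreaRect(M[:,:2].astype(np.float32)*1000),len(M))
S=np.array([.5781,-.0740]); a=np.radians(-12.3); E=np.array([[np.cos(a),np.sin(a)],[-np.sin(a),np.cos(a)]]).T
l=(M[:,:2]-S)@E*1000; print(np.percentile(l,[0,1,50,99,100],axis=0).round(1).T)
print('hole', np.percentile((W[sub&(z<.03)][:,:2]-S)@E*1000,[2,50,98],axis=0).round(1).T)
```

```text
0.106 33 tool x range [-5.3  3.9] tool y [-4.8 -3.8 -0.8]
0.114 40 tool x range [-5.2  3.7] tool y [-4.7 -3.9 -1.5]
0.122 39 tool x range [-5.   3.6] tool y [-4.8 -4.  -1.7]
0.13 43 tool x range [-4.9  3.5] tool y [-4.9 -4.1 -2.2]
zmin 0.10571427157930738
mouth ((579.436767578125, -73.87195587158203), (67.33346557617188, 12.71799087524414), 77.46855163574219) 926
[[ -5.2  -4.8   1.4   7.5   7.7]
 [-33.2 -32.5   1.2  33.5  34.1]]
hole [[-10.4 -10.   -7.6]
 [ -4.4   1.6   7.4]]
```

jog_arm --series '[{"x": 0.18, "y": 0.08, "z": 0, "rx": 0, "ry": 0, "rz": 0, "grip": -1}, {"x": 0.18, "y": 0.08, "z": 0.8, "rx": 0, "ry": 0, "rz": 0, "grip": -1}, {"x": 0.18, "y": 0.08, "z": 1.5, "rx": 0, "ry": 0, "rz": 0, "grip": -1}, {"x": 0.18, "y": 0.08, "z": 2.0, "rx": 0, "ry": 0, "rz": 0, "grip": -1}, {"x": 0.18, "y": 0.08, "z": 2.2, "rx": 0, "ry": 0, "rz": 0, "grip": -1}, {"x": 0.18, "y": 0.08, "z": 2.4, "rx": 0, "ry": 0, "rz": 0, "grip": -1}, {"x": 0.18, "y": 0.08, "z": 2.6, "rx": 0, "ry": 0, "rz": 0, "grip": -1}, {"x": 0.18, "y": 0.08, "z": 2.8, "rx": 0, "ry": 0, "rz": 0, "grip": -1}, {"x": 0.18, "y": 0.08, "z": 3.0, "rx": 0, "ry": 0, "rz": 0, "grip": -1}, {"x": 0.18, "y": 0.08, "z": 3.0, "rx": 0, "ry": 0, "rz": 0, "grip": -1}, {"x": 0.18, "y": 0.08, "z": 3.0, "rx": 0, "ry": 0, "rz": 0, "grip": -1}]'

```text
time: 9.8
tcp_pos: [0.5752, -0.0869, 0.3235]
tool_rot: [[0.178, -0.984, 0.0], [-0.984, -0.178, -0.0], [0.0, -0.0, -1.0]]
ft_force: [-0.1, -0.5, -1.5]
width: 0.134
```

jog_arm --series '[{"x": 0, "y": 0, "z": 0.4, "rx": 0, "ry": 0, "rz": 0, "grip": -1}, {"x": 0, "y": 0, "z": 0.8, "rx": 0, "ry": 0, "rz": 0, "grip": -1}, {"x": 0, "y": 0, "z": 1.2, "rx": 0, "ry": 0, "rz": 0, "grip": -1}, {"x": 0, "y": 0, "z": 1.6, "rx": 0, "ry": 0, "rz": 0, "grip": -1}, {"x": 0, "y": 0, "z": 2.0, "rx": 0, "ry": 0, "rz": 0, "grip": -1}, {"x": 0, "y": 0, "z": 2.3, "rx": 0, "ry": 0, "rz": 0, "grip": -1}, {"x": 0, "y": 0, "z": 2.5, "rx": 0, "ry": 0, "rz": 0, "grip": -1}, {"x": 0, "y": 0, "z": 2.6, "rx": 0, "ry": 0, "rz": 0, "grip": -1}, {"x": 0, "y": 0, "z": 2.6, "rx": 0, "ry": 0, "rz": 0, "grip": -1}, {"x": 0, "y": 0, "z": 2.6, "rx": 0, "ry": 0, "rz": 0, "grip": -1}]'

```text
time: 10.8
tcp_pos: [0.5752, -0.0869, 0.2976]
tool_rot: [[0.178, -0.984, 0.0], [-0.984, -0.178, -0.0], [0.0, -0.0, -1.0]]
ft_force: [0.5, -0.8, -1.5]
width: 0.133
```

Tip at about 48 mm with no contact. Now I'll feel down in small steps.

jog_arm --series '[{"x": 0, "y": 0, "z": 0.1, "rx": 0, "ry": 0, "rz": 0, "grip": -1}, {"x": 0, "y": 0, "z": 0.2, "rx": 0, "ry": 0, "rz": 0, "grip": -1}, {"x": 0, "y": 0, "z": 0.3, "rx": 0, "ry": 0, "rz": 0, "grip": -1}, {"x": 0, "y": 0, "z": 0.35, "rx": 0, "ry": 0, "rz": 0, "grip": -1}, {"x": 0, "y": 0, "z": 0.4, "rx": 0, "ry": 0, "rz": 0, "grip": -1}, {"x": 0, "y": 0, "z": 0.4, "rx": 0, "ry": 0, "rz": 0, "grip": -1}]'

```text
time: 11.4
tcp_pos: [0.5752, -0.087, 0.2934]
tool_rot: [[0.178, -0.984, 0.0], [-0.984, -0.178, -0.0], [0.0, -0.0, -1.0]]
ft_force: [0.8, -0.0, -1.8]
width: 0.132
```

jog_arm --series '[{"x": 0, "y": 0, "z": 0.04, "rx": 0, "ry": 0, "rz": 0, "grip": -1}, {"x": 0, "y": 0, "z": 0.07, "rx": 0, "ry": 0, "rz": 0, "grip": -1}, {"x": 0, "y": 0, "z": 0.07, "rx": 0, "ry": 0, "rz": 0, "grip": -1}]'

```text
time: 11.7
tcp_pos: [0.5753, -0.0869, 0.2933]
tool_rot: [[0.178, -0.984, 0.0], [-0.984, -0.178, -0.0], [0.0, -0.0, -1.0]]
ft_force: [-1.1, -0.1, 3.7]
width: 0.136
```

Contact with the carriage top: about 5 N at TCP z 0.2933. I'll slide along the slot towards the hole under light pressure.

jog_arm --series '[{"x": -0.14, "y": -0.06, "z": 0.03, "rx": 0, "ry": 0, "rz": 0, "grip": -1}, {"x": -0.28, "y": -0.12, "z": 0.03, "rx": 0, "ry": 0, "rz": 0, "grip": -1}, {"x": -0.42, "y": -0.17, "z": 0.03, "rx": 0, "ry": 0, "rz": 0, "grip": -1}, {"x": -0.55, "y": -0.23, "z": 0.03, "rx": 0, "ry": 0, "rz": 0, "grip": -1}, {"x": -0.69, "y": -0.29, "z": 0.03, "rx": 0, "ry": 0, "rz": 0, "grip": -1}, {"x": -0.83, "y": -0.35, "z": 0.03, "rx": 0, "ry": 0, "rz": 0, "grip": -1}, {"x": -0.83, "y": -0.35, "z": 0.03, "rx": 0, "ry": 0, "rz": 0, "grip": -1}]'

```text
time: 12.4
tcp_pos: [0.5773, -0.08, 0.2932]
tool_rot: [[0.177, -0.984, 0.001], [-0.984, -0.177, -0.004], [0.004, -0.0, -1.0]]
ft_force: [-1.3, -3.7, 5.0]
width: 0.136
```

jog_arm --series '[{"x": -0.09, "y": -0.04, "z": 0, "rx": 0, "ry": 0, "rz": 0, "grip": -1}, {"x": -0.18, "y": -0.08, "z": 0, "rx": 0, "ry": 0, "rz": 0, "grip": -1}, {"x": -0.28, "y": -0.12, "z": 0, "rx": 0, "ry": 0, "rz": 0, "grip": -1}, {"x": -0.28, "y": -0.12, "z": 0, "rx": 0, "ry": 0, "rz": 0, "grip": -1}]'

```text
time: 12.8
tcp_pos: [0.5781, -0.0761, 0.2929]
tool_rot: [[0.177, -0.984, 0.001], [-0.984, -0.177, -0.002], [0.002, -0.001, -1.0]]
ft_force: [-0.7, -3.0, 3.4]
width: 0.136
```

jog_arm --series '[{"x": -0.07, "y": -0.03, "z": 0, "rx": 0, "ry": 0, "rz": 0, "grip": -1}, {"x": -0.14, "y": -0.06, "z": 0, "rx": 0, "ry": 0, "rz": 0, "grip": -1}, {"x": -0.14, "y": -0.06, "z": 0, "rx": 0, "ry": 0, "rz": 0, "grip": -1}]'

```text
time: 13.1
tcp_pos: [0.5778, -0.0725, 0.2917]
tool_rot: [[0.179, -0.984, -0.001], [-0.984, -0.179, 0.002], [-0.002, 0.001, -1.0]]
ft_force: [-0.5, 1.8, -1.5]
width: 0.132
```

The tip dropped in: z fell and both the normal and lateral loads vanished. Lowering gently.

jog_arm --series '[{"x": 0, "y": 0, "z": 0.1, "rx": 0, "ry": 0, "rz": 0, "grip": -1}, {"x": 0, "y": 0, "z": 0.2, "rx": 0, "ry": 0, "rz": 0, "grip": -1}, {"x": 0, "y": 0, "z": 0.3, "rx": 0, "ry": 0, "rz": 0, "grip": -1}, {"x": 0, "y": 0, "z": 0.3, "rx": 0, "ry": 0, "rz": 0, "grip": -1}]'

```text
time: 13.5
tcp_pos: [0.5781, -0.0737, 0.2892]
tool_rot: [[0.178, -0.984, -0.0], [-0.984, -0.178, 0.0], [-0.0, 0.0, -1.0]]
ft_force: [0.5, -0.1, -1.5]
width: 0.136
```

jog_arm --series '[{"x": 0, "y": 0, "z": 0.25, "rx": 0, "ry": 0, "rz": 0, "grip": -1}, {"x": 0, "y": 0, "z": 0.5, "rx": 0, "ry": 0, "rz": 0, "grip": -1}, {"x": 0, "y": 0, "z": 0.75, "rx": 0, "ry": 0, "rz": 0, "grip": -1}, {"x": 0, "y": 0, "z": 1.0, "rx": 0, "ry": 0, "rz": 0, "grip": -1}, {"x": 0, "y": 0, "z": 1.25, "rx": 0, "ry": 0, "rz": 0, "grip": -1}, {"x": 0, "y": 0, "z": 1.5, "rx": 0, "ry": 0, "rz": 0, "grip": -1}, {"x": 0, "y": 0, "z": 1.65, "rx": 0, "ry": 0, "rz": 0, "grip": -1}, {"x": 0, "y": 0, "z": 1.65, "rx": 0, "ry": 0, "rz": 0, "grip": -1}]'

```text
time: 14.3
tcp_pos: [0.5781, -0.0736, 0.2727]
tool_rot: [[0.178, -0.984, -0.0], [-0.984, -0.178, 0.0], [-0.0, 0.0, -1.0]]
ft_force: [0.3, 0.8, -0.8]
width: 0.136
```

jog_arm --series '[{"x": 0, "y": 0, "z": 0.1, "rx": 0, "ry": 0, "rz": 0, "grip": -1}, {"x": 0, "y": 0, "z": 0.2, "rx": 0, "ry": 0, "rz": 0, "grip": -1}, {"x": 0, "y": 0, "z": 0.3, "rx": 0, "ry": 0, "rz": 0, "grip": -1}, {"x": 0, "y": 0, "z": 0.35, "rx": 0, "ry": 0, "rz": 0, "grip": -1}, {"x": 0, "y": 0, "z": 0.35, "rx": 0, "ry": 0, "rz": 0, "grip": -1}]'

```text
time: 14.8
tcp_pos: [0.5782, -0.0737, 0.2694]
tool_rot: [[0.178, -0.984, 0.0], [-0.984, -0.178, 0.0], [0.0, -0.0, -1.0]]
ft_force: [1.3, 1.5, -1.5]
width: 0.137
```

jog_arm --series '[{"x": 0, "y": 0, "z": 0.05, "rx": 0, "ry": 0, "rz": 0, "grip": -1}, {"x": 0, "y": 0, "z": 0.1, "rx": 0, "ry": 0, "rz": 0, "grip": -1}, {"x": 0, "y": 0, "z": 0.1, "rx": 0, "ry": 0, "rz": 0, "grip": -1}]'

```text
time: 15.1
tcp_pos: [0.5782, -0.0736, 0.2694]
tool_rot: [[0.178, -0.984, 0.0], [-0.984, -0.178, -0.0], [0.0, -0.0, -1.0]]
ft_force: [-2.5, 1.2, 5.3]
width: 0.131
```

The collar meets the plate at exactly the predicted height (0.2694). I'll unload, release, and then retreat.

jog_arm --series '[{"x": 0, "y": 0, "z": 0.05, "rx": 0, "ry": 0, "rz": 0, "grip": -1}, {"x": 0, "y": 0, "z": 0.05, "rx": 0, "ry": 0, "rz": 0, "grip": -1}, {"x": 0, "y": 0, "z": -0.05, "rx": 0, "ry": 0, "rz": 0, "grip": -1}, {"x": 0, "y": 0, "z": -0.05, "rx": 0, "ry": 0, "rz": 0, "grip": 0.3}, {"x": 0, "y": 0, "z": -0.05, "rx": 0, "ry": 0, "rz": 0, "grip": 0.3}, {"x": 0, "y": 0, "z": -0.05, "rx": 0, "ry": 0, "rz": 0, "grip": 0.3}, {"x": 0, "y": 0, "z": -0.05, "rx": 0, "ry": 0, "rz": 0, "grip": 0.3}, {"x": 0, "y": 0, "z": -0.05, "rx": 0, "ry": 0, "rz": 0, "grip": 0.3}, {"x": 0, "y": 0, "z": -0.05, "rx": 0, "ry": 0, "rz": 0, "grip": 0.3}, {"x": 0, "y": 0, "z": -0.05, "rx": 0, "ry": 0, "rz": 0, "grip": 0.3}, {"x": 0, "y": 0, "z": -0.05, "rx": 0, "ry": 0, "rz": 0, "grip": 0.3}]'

```text
time: 16.2
tcp_pos: [0.5781, -0.0737, 0.269]
tool_rot: [[0.178, -0.984, 0.0], [-0.984, -0.178, -0.0], [0.0, -0.0, -1.0]]
ft_force: [0.0, -0.6, 0.9]
width: 0.639
```

jog_arm --series '[{"x": 0, "y": 0, "z": -1, "rx": 0, "ry": 0, "rz": 0, "grip": 0.3}, {"x": 0, "y": 0, "z": -3, "rx": 0, "ry": 0, "rz": 0, "grip": 0.3}, {"x": 0, "y": 0, "z": -5, "rx": 0, "ry": 0, "rz": 0, "grip": 0.3}, {"x": 0, "y": 0, "z": -8, "rx": 0, "ry": 0, "rz": 0, "grip": 0.3}, {"x": 0, "y": 0, "z": -11, "rx": 0, "ry": 0, "rz": 0, "grip": 0.3}, {"x": 0, "y": 3, "z": -13, "rx": 0, "ry": 0, "rz": 0, "grip": 0.3}, {"x": 0, "y": 5, "z": -13, "rx": 0, "ry": 0, "rz": 0, "grip": 0.3}, {"x": 0, "y": 5, "z": -13, "rx": 0, "ry": 0, "rz": 0, "grip": 0.3}, {"x": 0, "y": 5, "z": -13, "rx": 0, "ry": 0, "rz": 0, "grip": 0.3}]'

```text
time: 17.1
tcp_pos: [0.529, -0.0826, 0.3997]
tool_rot: [[0.178, -0.984, 0.002], [-0.984, -0.178, -0.0], [0.001, -0.001, -1.0]]
ft_force: [0.7, -0.4, 1.1]
width: 0.652
```

Run:
```python
from h import *
s=telemetry.observe(); print(s['time'],s['tcp_pos'],s['ft_force'])
c=camera('wrist'); save(c,'w5'); W=cloud(c); x,y,z=W[...,0],W[...,1],W[...,2]
n=np.hypot(x-.578,y+.073)<.03
for lo,hi in((.0825,.09),(.115,.13)):
    q=W[n&(z>lo)&(z<hi)]; print(len(q),np.median(q[:,2]),cv2.minAreaRect(q[:,:2].astype(np.float32)*1000))
q=W[n&(z>.0825)&(z<.09)]; A=np.c_[q[:,:2]-q[:,:2].mean(0),np.ones(len(q))]; print('collar tilt',np.linalg.lstsq(A,q[:,2],rcond=None)[0])
```

```text
17.1 [ 0.52901205 -0.08257968  0.39965589] [ 0.72840972 -0.44706149  1.05385304]
304 0.0850189972844825 ((581.9500732421875, -73.14360046386719), (32.150794982910156, 28.00467872619629), 9.546309471130371)
383 0.12087215323102629 ((578.2494506835938, -73.69380187988281), (25.417476654052734, 11.9633150100708), 9.99026107788086)
collar tilt [-0.01244716  0.00536607  0.08502287]
```

View pics/w5.png

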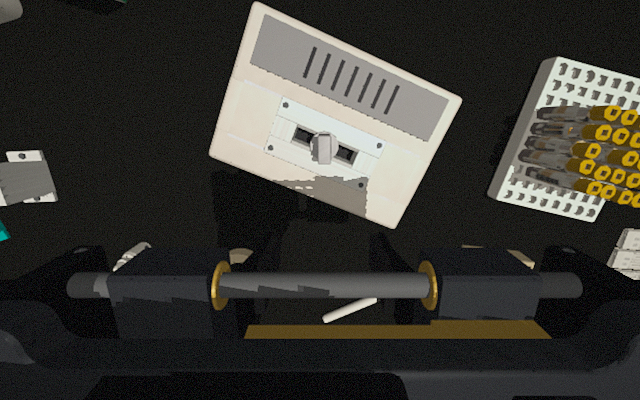

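The view shows the pin home in the slot at about (322,147). The collar top is at 85.0 mm and the tab top at 120.9 mm, against 85 and 121 expected. The gripper is clear, so I'm handing in.

```bash
python3 -c "
from h import *
print(workorder.close_job())"
```

```text
the job is handed in; nothing more can be done
None
```

The scan carriage is locked: the pin is fully home in the scanner, released, and the job is handed in, at about 17 s of the 70 s limit.

- **How it went:** I drew the pin from the aluminium stand and lowered its tip into the slot beside the hole. I touched the carriage at about 5 N and slid along until the tip dropped in. I then pushed it down until the collar met the plate, opened the gripper and backed off.
- **Hole position:** The wrist camera's depth had already shown a pocket near the middle of the slot, so I started feeling about 14 mm from it. Feel and picture agreed to within about 1 mm.
- **Forces:** The highest reading against the scanner was about 5 N (roughly 7 N allowing for the sensor offset). That comes from readings at the end of each move; after a slightly firmer last press I took no reading until the pin was released.
- **Last checks:** The collar top measured 85.0 mm and the tab top 120.9 mm, against 85 and 121 mm expected for a pin fully home. The collar's fitted tilt was under 1°, which is within measurement noise.
- **Other objects:** No readings suggested contact with anything else on the worktop, but I did not measure those objects again afterwards.
- **Disagreement:** Depth showed the hole's floor at about 21 mm, not the 14 mm given. The pin still went fully home without resistance.
- **Refused move:** The first move call was rejected because its rows left out some keys. The arm did not move.

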